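# Draw a marinating box down with its telescoping vacuum pump

### The job

Put the marinating box under vacuum: turn the valve lever on its lid so that its pointed end stands at the green dot, then push the orange button right down to release the pump's T-handle, which pops up a little. Take the T-handle and draw it straight up, past the first stop of its telescope to the second, as far as it goes, and finish still gripping it there, because suction pulls it back down as soon as it is let go. Leave the two spice jars, the lemon and the garlic where they are.

Things in the scene. Friction and masses are not known exactly. Their poses are not given: they have to be found in the camera images.
- marinating_box: Steel marinating box with a off-white lid, green seal, held on the worktop by suction feet (cannot move). 140 mm along its x, 226 mm along its y over the end clips. Origin: centre of its underside on the worktop, z up; lid top 94 mm above it. In this frame: valve axis x 0, y -66 mm; orange button x -28, y +2 mm; pump axis x 0, y +60 mm.
- green_dot (a point): Green dot on the lid, 10 mm across, 41 mm from the valve's axis towards the box's -x (the side facing the robot). A white and a black dot lie 0.9 rad to either side of it round the valve.
- valve (a joint): Valve lever, turning about a vertical axis. rad, growing counter-clockwise seen from above; 0: the pointed end is exactly at the green dot (it points along the box's -x, lever parallel to the box's x). Range -1.15 to 1.15, starts at 0.6 to 1.1 (near the white dot). Smooth, no clicks; stays where it is left (0.06 N m).
- valve_grip (a point): Point on the valve's axis, 24 mm above the lid. The dark grip bar is 11 mm wide, flat-sided, 44 mm long (24 mm towards the pointed end, 20 mm the other way), from 10 to 34 mm above the lid; under it a hub and a seat 42 mm wide, 5 mm high. A white line on top leads to the pointed end. The point's axes turn with the lever: the pointed end is at its -x.
- release (a joint): Orange push button, value in m downwards: 0 out, 0.005 fully in; springs back out. It frees the pump handle at 0.0035 to 0.004 and needs 4.5 N to go fully in.
- release_top (a point): Centre of the orange button's top face (26 mm diameter), 21 mm above the lid in a dark round housing 42 mm wide and 12 mm high.
- pump_handle: Dark T-handle of the pump: bar 66 mm long along its x (the box's x), 18 mm wide and high, flat-sided, orange strip on top. Origin: centre of the bar, 33 mm above the lid while locked; a neck 24 mm thick reaches 17 mm below it. Moves only up and down: pops up about 15 mm when freed; 105 mm in all from locked to the second stop. Pull: 4 N at the first stop, 6 to 11 N on to the second.
- rod (a joint): Inner stage of the telescope (thin bright rod under the T-handle), m upwards out of the sleeve: 0 locked down, about 0.015 popped up, 0.055 at the first stop.
- sleeve (a joint): Outer stage of the telescope (wider sleeve), m upwards out of the lid: 0 down, 0.050 at the second stop. It starts to move only when the rod is at its first stop. Springs draw both stages back down when let go.
- yellow_cap_jar: Loose spice jar with a yellow cap, 45 mm across, 100 mm high; origin at the centre of its underside. Bystander, left of the box.
- dark_cap_jar: Loose spice jar with a dark cap, 41 mm across, 105 mm high; origin at the centre of its underside. Bystander, left of the box.
- lemon: Loose lemon, 83 x 58 x 58 mm; origin at its underside. Bystander behind the box.
- garlic: Loose garlic bulb, 53 mm; origin at its underside. Bystander behind the box.

How it is judged (in metres and radians):
On the way, in this order (a step that is already met when the one before it is completed fails the run):
1. the valve's pointed end stands at the green dot (within 0.12 rad), while the pump handle is still locked down (value of joint valve between -0.12 and 0.12 rad and value of joint rod below 0.006 m), for 0.2 s.
2. the orange button is pushed in (value of joint valve between -0.12 and 0.12 rad and value of joint release above 0.003 m), for 0.03 s.
3. the fingers hold the T-handle drawn up to the second stop (value of joint valve between -0.12 and 0.12 rad and value of joint rod above 0.052 m and value of joint sleeve above 0.046 m and contact force between the fingers and pump_handle above 3 N), for 0.3 s.
At the end, for the whole second after the job is handed in: The valve is within 0.12 rad of the green dot; the rod is out at the first stop (over 52 of 55 mm) and the sleeve at the second stop (over 46 of 50 mm), at rest, with the T-handle over 215 mm above the worktop, carried by the fingers that still grip it (over 3 N of contact) (all of step 3 and height (world z) of pump_handle above 0.215 m and velocity of joint sleeve between -0.02 and 0.02 m/s); the arm keeps its last pose, push and grip.
It fails at once if a spice jar, the lemon or the garlic is shifted by more than 30 mm (distance of any of yellow_cap_jar, dark_cap_jar, lemon, garlic from where it was at the start of the episode above 0.03 m).
It also fails if it takes over 45 s, if anything falls off the work surface, if the arm or the gripper's body presses on something with over 40 N, if the wrist force passes 120 N, or if a joint passes its speed limit or range.

### The arm

A 6-joint arm with a two-finger parallel gripper is mounted at the origin on a cart in front of the work surface, level with it; the furniture and walls round the work are solid. World frame = base frame: x ahead of the robot, y to its left, z up, the work surface at z = 0. Lengths are in m, angles in degrees, forces in N, time in s.
With the tool pointing down it reaches from about 0.3 to 0.75 m from the base axis. Payload 8.5 kg.
Tool frame: the origin (TCP) lies midway between the tips of the shut fingers; the grasp point (between the pads) lies 19 mm behind it (env.pinch_z is the z of the grasp point in the tool frame, in m); z points along the fingers, y is the line along which they close (so a half turn about z gives the same grasp; the last joint's range is limited). The gripper opens to 85 mm and grips with 20 to 120 N. Pads are 22 mm wide; open, the fingers measure 114 mm over their backs; the gripper's body (76 mm by 85 mm) begins 54 mm behind the grasp point. The pads swing forward as they close: fully open they stand 13 mm farther back than shut.
Start: joints at [64.727, 21.807, 74.336, -0, 83.858, -12.336], TCP at [0.123, 0.536, 0.231] pointing down, gripper open.
Joint ranges: [-178.18, 178.18], [-50.72, 133.34], [12.68, 142.11], [-81.47, 261.47], [9.98, 163.14], [-165.26, 165.26]. Speed limits (degrees/s): [136.94, 136.94, 180, 180, 180, 180].

### API

Orientations are given as a 3x3 rotation matrix whose columns are the frame's x, y, z axes.
In Python, from rig import env gives the robot as it stands.
- The arm moves only by the tool arm_command, never from a script. Its argument "deltas" is a list of rows, each an object of numbers: "rx", "ry", "rz": the turn, a rotation vector about the tool's x, y, z in rad; "dx", "dy", "dz": the shift along the tool's x, y, z in m; "fingers": the finger opening in m, from 0 to 0.0854. In form: [{"rx": .., "ry": .., "rz": .., "dx": .., "dy": .., "dz": .., "fingers": ..}, ...]. A call has 1 to 12 rows; each row shifts and turns the commanded pose from where the row before left it, along the tool's axes as they then stand; what a row does not reach is not made up. A row lasts 1/10 s, in which the tool goes at most 50 mm and 8.59 degrees, less where a joint would pass 70% of its speed; a pose out of reach is approached as far as the arm can. A call is refused whole if a number of a shift passes 0.05 or a number of a turn 0.15, either way. A call with a gripper value outside its range is refused whole. The fingers move at their own pace and stop on an object; "squeeze" is the grip in N (left out, the last holds). Time passes only in rows, so rows that do not move let the fingers close. It gives the time, the measured TCP pose, the force, the opening and the grip force at its end, in the units of the state.
- env.observe(): the state, without advancing time (a new reading comes with each control period).
- env.get_image(name): name is "scene" or "top" or "wrist"; returns a dict with "color" (400x640x3 uint8, blue, green, red), "camera_matrix" (3x3 intrinsics, pixels), "eye" and "orientation" of the camera in the world. Camera axes: x right, y up, looking along -z (the intrinsics and any distortion apply to the point x, -y, -z); pixel columns grow to the right and rows downward; lengths in m; the calibration is good to about 2 mm. The wrist camera is an equidistant fisheye: a pixel r from the principal point sees the ray r / f radians off the axis. A picture is of the moment at which its call begins. There is no depth.
- env.close_job(): hands the job in; it is judged then, once.
Trained networks look in a picture, given as the dict that the camera call returned (one of the last four; its "shot" number tells which), for a name from the list of things; names that differ only in an ending like _2 or _b are one class to them, and where a whole thing is asked for, a point or a joint stands for the part that bears it (a point fixed in the world has none). Each returns a list of dicts, best first, with "p" (0 to 1); they miss things now and then, are a little off and sometimes report something else, mostly with a low value. They report only what shows in the picture. A call takes as long as a camera call.
- env.look_for(query, picture): "box" ([left, top, right, bottom] in pixels, round what is visible of it).
- env.tip_of(query, picture): "location" ([column, row] in pixels: a listed point, or the origin of a listed thing).
The state is a dict: "time_s": time; "q": joint angles; "qvel": joint speeds; "joint_efforts": joint torques, N m; "position": TCP position; "tool_rot": TCP orientation; "ft_force": force on the tool from outside, world axes, zero at the start; "wrist_torque": the same for the moment, N m; "grip_width": finger opening in m; "gripper_force": force on a finger pad.
Only numpy, scipy, OpenCV 4.12 (cv2) and the standard library are available. Lean on these libraries where they do the work, as an engineer would, in place of code of your own. Each camera call takes 0.05 s, during which the arm holds its last target. There are 200 camera calls.

## Working session

There is one attempt and no reset: what is moved stays moved. The work goes in short steps, Python scripts to look and compute and a tool call to move; the robot and the scene stay as the last step left them, time stands still between calls to the robot, and variables do not carry over. Pictures are saved under pics/ and viewed, at most 10 in all, crops included, and the job is handed in when it is done.

Besides the shell and the picture viewer there is one more tool, called after ">>>" by a JSON object that holds its "op" and its "data", one argument or row to a line. arm_command: Moves the arm, as the interface text tells. Its arguments: {"type":"object","properties":{"deltas":{"type":"array"},"squeeze":{"type":"number"}},"required":["deltas"]}

```bash
ls; mkdir -p pics; cat > h.py <<'E'
import numpy as np, cv2
from rig import env
def ray(im,px):
    K=np.array(im["camera_matrix"]);u=(px[0]-K[0,2])/K[0,0];v=(px[1]-K[1,2])/K[1,1]
    if im.get("fish"):
        r=np.hypot(u,v);s=np.sin(r)/r if r>1e-9 else 1;d=np.array([u*s,-v*s,-np.cos(r)])
    else: d=np.array([u,-v,-1.])
    d=np.array(im["orientation"])@d
    return np.array(im["eye"]),d/np.linalg.norm(d)
def shot(n):
    im=env.get_image(n);im["fish"]=n=="wrist";return im
def tri(rs):
    A=0;b=0
    for o,d in rs:
        P=np.eye(3)-np.outer(d,d);A=A+P;b=b+P@o
    p=np.linalg.solve(A,b);return p,max(np.linalg.norm((np.eye(3)-np.outer(d,d))@(p-o)) for o,d in rs)
def plane(im,px,z):
    o,d=ray(im,px);return o+d*(z-o[2])/d[2]
E
python3 - <<'E'
from h import *
np.set_printoptions(precision=4,suppress=True)
ims={n:shot(n) for n in("scene","top","wrist")}
for n,i in ims.items(): cv2.imwrite(f"pics/{n}0.png",i["color"]);print(n,[k for k in i if k!="color"],np.array(i["eye"]))
for q in["marinating_box","green_dot","valve_grip","release_top","pump_handle","yellow_cap_jar","dark_cap_jar","lemon","garlic"]:
    rs=[]
    for n,i in ims.items():
        r=env.tip_of(q,i)
        if r:
            print(q,n,np.round(r[0]["location"],1),round(r[0]["p"],2)); 
            if r[0]["p"]>.4: rs.append(ray(i,r[0]["location"]))
    if len(rs)>1: print("   ",*tri(rs))
s=env.observe();print(s["tool_rot"],s["position"],s["time_s"],env.pinch_z)
cv2.imwrite("pics/both0.png",np.vstack([cv2.resize(ims["scene"]["color"],(480,300)),cv2.resize(ims["top"]["color"],(480,300))]))
E
```

```text
pics
scene ['camera_matrix', 'eye', 'orientation', 'shot', 'fish'] [ 0.372  -0.3113  0.91  ]
top ['camera_matrix', 'eye', 'orientation', 'shot', 'fish'] [0.4951 0.117  0.9572]
wrist ['camera_matrix', 'eye', 'orientation', 'shot', 'fish'] [0.0411 0.5537 0.3743]
marinating_box scene [314.1 240.5] 0.92
marinating_box top [328.9 218.9] 0.71
marinating_box wrist [165.2 394.3] 0.56
    [0.5363 0.0982 0.0031] 0.004383798152063423
green_dot scene [313.2 254.2] 0.74
green_dot top [362. 232.] 0.68
    [0.5053 0.0294 0.1056] 0.0013983070496639022
valve_grip scene [328.6 239.6] 0.5
valve_grip top [365.8 213. ] 0.54
    [0.5397 0.0267 0.1453] 0.0010222592563459013
release_top scene [302. 223.] 0.6
release_top top [302. 216.] 0.52
    [ 0.5381  0.1584 -0.0073] 0.0031064838436714566
pump_handle scene [299.5 192.9] 0.83
pump_handle top [298.9 215.5] 0.56
    [0.5357 0.1583 0.124 ] 5.0086748762146016e-05
yellow_cap_jar scene [242.4 190.1] 0.95
yellow_cap_jar top [247.7 259.9] 0.91
    [0.4398 0.275  0.035 ] 0.001425039973443844
dark_cap_jar scene [277.4 176.5] 0.83
dark_cap_jar top [241.6 219.9] 0.75
    [0.5307 0.2958 0.0049] 0.0003413995330126173
lemon scene [408.8 257.5] 0.98
lemon top [378.8 142.7] 0.69
    [ 0.714  -0.0213 -0.0075] 0.001668354037243385
garlic scene [380.  229.4] 0.72
garlic top [340.3 152.5] 0.65
    [ 0.6917  0.069  -0.0121] 0.0008878435096585881
[[-0.9746  0.2239  0.    ]
 [ 0.2239  0.9746 -0.    ]
 [-0.     -0.     -1.    ]] [0.1231 0.536  0.2313] 1.5 -0.0187
```

```bash
python3 - <<'E'
import cv2,numpy as np
a=cv2.imread("pics/scene0.png")[140:300,220:440];b=cv2.imread("pics/top0.png")[120:300,220:430]
a=cv2.resize(a,None,fx=1.8*1.0,fy=1.8,interpolation=2);b=cv2.resize(b,None,fx=3,fy=3,interpolation=2)
cv2.imwrite("pics/s1.png",cv2.resize(cv2.imread("pics/scene0.png")[140:300,220:440],None,fx=3.5,fy=3.5,interpolation=2));cv2.imwrite("pics/t1.png",b)
E
```

```text
(no output)
```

View pics/s1.png

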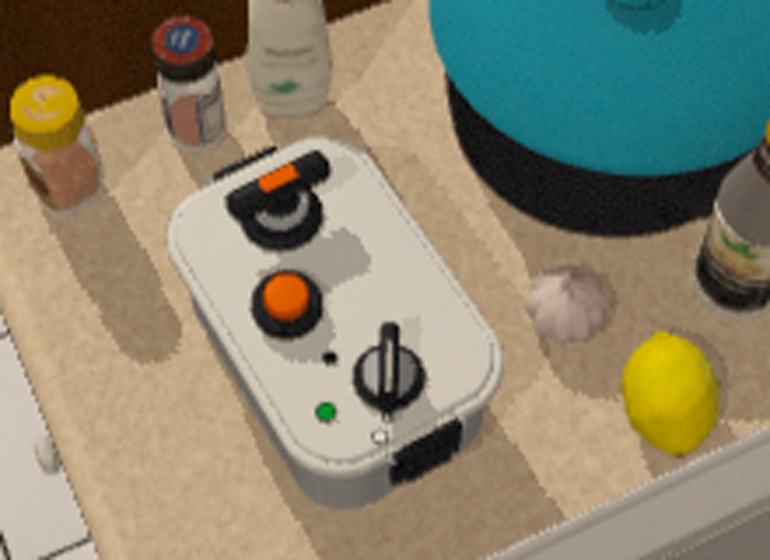

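View pics/t1.png

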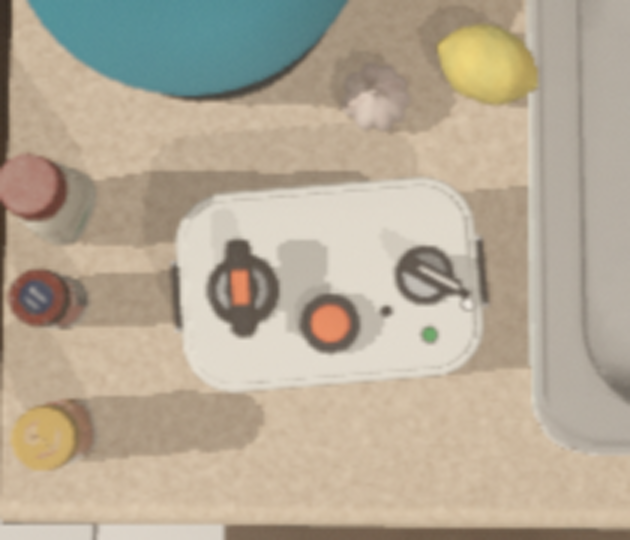

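The scene view shows the box with its T-handle at about (300,191), orange button (302,225), green dot (313,258), and lever pointing near the white dot. In the top view, the same features are at (300,216), (330,228) and (363,232), with the white dot at (376,221) and the black dot at (349,224). I'll fit the box pose from colour centroids.

```bash
cat > fit.py <<'E'
from h import *
from scipy.optimize import least_squares
np.set_printoptions(precision=4,suppress=True)
def blob(im,kind,near,rad=9):
    hsv=cv2.cvtColor(im["color"],cv2.COLOR_BGR2HSV)
    lo,hi=dict(o=((3,130,110),(17,255,255)),g=((45,90,50),(85,255,255)))[kind]
    m=cv2.inRange(hsv,lo,hi);y,x=np.nonzero(m);k=np.hypot(x-near[0],y-near[1])<rad
    return np.array([x[k].mean(),y[k].mean()]),k.sum()
def proj_res(im,p,px):
    o,d=ray(im,px);v=p-o;v=v-d*(v@d);return v
E
python3 - <<'E'
from fit import *
S=shot("scene");T=shot("top")
obs=[]
for im,l in((S,[("o",(300,191),(0,60,136)),("o",(302,225),(-28,2,115)),("g",(313,257.7),(-41,-66,94))]),(T,[("o",(300,216),(0,60,136)),("o",(330,228),(-28,2,115)),("g",(363,232),(-41,-66,94))])):
    for k,n,P in l:
        px,c=blob(im,k,n);print(k,px,c);obs.append((im,px,np.array(P)/1e3))
for a,b in((0,3),(1,4),(2,5)): print(tri([ray(*obs[i][:2]) for i in(a,b)]))
def W(v,P):
    c,s=np.cos(v[2]),np.sin(v[2]);return np.array([v[0]+c*P[0]-s*P[1],v[1]+s*P[0]+c*P[1],P[2]])
f=lambda v:np.concatenate([proj_res(i,W(v,P),px) for i,px,P in obs])
r=least_squares(f,[.53,.1,0]);print(r.x,np.degrees(r.x[2]));print(r.fun.reshape(-1,3)*1e3)
for n,P in dict(valve=(0,-.066,.118),btn=(-.028,.002,.115),pump=(0,.06,.127)).items(): print(n,W(r.x,P))
for im in(S,T):
    for q in("valve_grip","valve"): print(q,[(np.round(e["location"]),round(e["p"],2)) for e in env.tip_of(q,im)][:2])
    # white line direction in top image: lines from hub top height
for px in((375.7,221),(370,213.5),(358.7,209)): print(plane(T,px,.128))
E
```

```text
o [298.9 190.4] 50
o [301.1765 224.1103] 136
g [312.9091 257.0909] 22
o [299.6667 214.9333] 60
o [329.5    227.4068] 118
g [362.5 231. ] 4
(array([0.5353, 0.1564, 0.1368]), np.float64(0.0010097540152619632))
(array([0.5121, 0.0965, 0.1114]), np.float64(0.0006337725562297142))
(array([0.5057, 0.0278, 0.0954]), np.float64(0.0004575631855437828))
[0.5405 0.0969 0.0895] 5.126019086269824
[[ 0.6245 -0.4581 -0.1461]
 [ 1.4291  1.1036  0.8134]
 [ 0.0584 -0.9005 -0.3655]
 [-1.2262  0.4326 -0.041 ]
 [-0.2109 -0.0912 -0.0022]
 [-0.6749 -0.0865  0.0003]]
valve [0.5464 0.0311 0.118 ]
btn [0.5124 0.0964 0.115 ]
pump [0.5351 0.1566 0.127 ]
valve_grip []Traceback (most recent call last):
  File "<stdin>", line 14, in <module>
ValueError: it knows: dark_cap_jar, garlic, green_dot, lemon, marinating_box, pump_handle, release_top, valve_grip, yellow_cap_jar
```

>>> {"op": "arm_command", "data": {
  "deltas": [
    {"dx": -0.02,"dy": -0.015},
    {"dx": -0.036,"dy": -0.0273},
    {"dx": -0.036,"dy": -0.0273},
    {"dx": -0.036,"dy": -0.0273},
    {"dx": -0.036,"dy": -0.0273},
    {"dx": -0.036,"dy": -0.0273},
    {"dx": -0.036,"dy": -0.0273},
    {"dx": -0.036,"dy": -0.0273},
    {"dx": -0.036,"dy": -0.0273},
    {"dx": -0.036,"dy": -0.0273},
    {"dx": -0.036,"dy": -0.0273},
    {"dx": -0.036,"dy": -0.0273,"fingers": 0.05}
  ]
}}

```text
invalid input
```

>>> {"op": "arm_command", "data": {
  "deltas": [
    {"rz": 0.1},
    {"rz": 0.15},
    {"rz": 0.15},
    {"rz": 0.15},
    {"rz": 0.15},
    {"rz": 0.15},
    {"rz": 0.15},
    {"rz": 0.15},
    {"rz": 0.15},
    {"rz": 0.15},
    {"rz": 0.15},
    {"rz": 0.15}
  ]
}}

```text
invalid input
```

```bash
python3 - <<'E'
from fit import *
s=env.observe();R=np.array(s["tool_rot"]);p=np.array(s["position"]);print(p,R,s["q"],s["time_s"])
w=shot("wrist");cv2.imwrite("pics/w1.png",w["color"]);print(np.array(w["camera_matrix"]),w["eye"])
for q in("valve_grip","release_top","green_dot","pump_handle"): print(q,[(np.round(e["location"]),round(e["p"],2)) for e in env.tip_of(q,w)][:1])
E
```

```text
[0.1231 0.536  0.2313] [[-0.9746  0.2239 -0.    ]
 [ 0.2239  0.9746  0.    ]
 [ 0.      0.     -1.    ]] [ 64.7269  21.8056  74.3351   0.0007  83.8585 -12.3366] 1.65
[[309.7069   0.     314.4738]
 [  0.     309.7069 200.9816]
 [  0.       0.       1.    ]] [0.0411 0.5538 0.3749]
valve_grip []
release_top []
green_dot []
pump_handle []
```

View pics/w1.png

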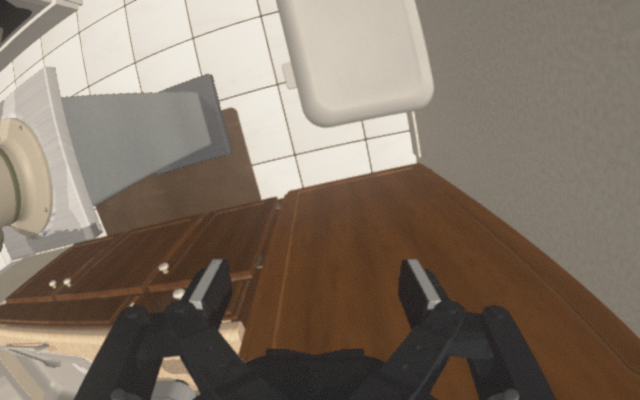

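Neither move was accepted, so the wrist view still shows the floor and cabinets. I'll give every field in each row.

>>> {"op": "arm_command", "data": {
  "deltas": [
    {"rx": 0,"ry": 0,"rz": 0,"dx": -0.02,"dy": -0.015,"dz": 0,"fingers": 0.085},
    {"rx": 0,"ry": 0,"rz": 0,"dx": -0.036,"dy": -0.0273,"dz": 0,"fingers": 0.085},
    {"rx": 0,"ry": 0,"rz": 0,"dx": -0.036,"dy": -0.0273,"dz": 0,"fingers": 0.085},
    {"rx": 0,"ry": 0,"rz": 0,"dx": -0.036,"dy": -0.0273,"dz": 0,"fingers": 0.085},
    {"rx": 0,"ry": 0,"rz": 0,"dx": -0.036,"dy": -0.0273,"dz": 0,"fingers": 0.085},
    {"rx": 0,"ry": 0,"rz": 0,"dx": -0.036,"dy": -0.0273,"dz": 0,"fingers": 0.085},
    {"rx": 0,"ry": 0,"rz": 0,"dx": -0.036,"dy": -0.0273,"dz": 0,"fingers": 0.085},
    {"rx": 0,"ry": 0,"rz": 0,"dx": -0.036,"dy": -0.0273,"dz": 0,"fingers": 0.085},
    {"rx": 0,"ry": 0,"rz": 0,"dx": -0.036,"dy": -0.0273,"dz": 0,"fingers": 0.085},
    {"rx": 0,"ry": 0,"rz": 0,"dx": -0.036,"dy": -0.0273,"dz": 0,"fingers": 0.085},
    {"rx": 0,"ry": 0,"rz": 0,"dx": -0.036,"dy": -0.0273,"dz": 0,"fingers": 0.05},
    {"rx": 0,"ry": 0,"rz": 0,"dx": -0.036,"dy": -0.0273,"dz": 0,"fingers": 0.05}
  ],
  "squeeze": 40
}}

```text
time_s: 3.1
position: [0.459, 0.1339, 0.2315]
tool_rot: [[-0.975, 0.224, 0.0], [0.224, 0.975, 0.0], [-0.0, 0.0, -1.0]]
ft_force: [0.2, 1.5, 0.5]
grip_width: 0.0584
gripper_force: 0.0
```

>>> {"op": "arm_command", "data": {
  "deltas": [
    {"rx": 0,"ry": 0,"rz": 0.1,"dx": -0.02,"dy": -0.01,"dz": 0,"fingers": 0.05},
    {"rx": 0,"ry": 0,"rz": 0.14,"dx": 0,"dy": 0,"dz": 0,"fingers": 0.05},
    {"rx": 0,"ry": 0,"rz": 0.14,"dx": 0,"dy": 0,"dz": 0,"fingers": 0.05},
    {"rx": 0,"ry": 0,"rz": 0.14,"dx": 0,"dy": 0,"dz": 0,"fingers": 0.05},
    {"rx": 0,"ry": 0,"rz": 0.14,"dx": 0,"dy": 0,"dz": 0,"fingers": 0.05},
    {"rx": 0,"ry": 0,"rz": 0.14,"dx": 0,"dy": 0,"dz": 0,"fingers": 0.05},
    {"rx": 0,"ry": 0,"rz": 0.14,"dx": 0,"dy": 0,"dz": 0,"fingers": 0.05},
    {"rx": 0,"ry": 0,"rz": 0.14,"dx": 0,"dy": 0,"dz": 0,"fingers": 0.05},
    {"rx": 0,"ry": 0,"rz": 0.14,"dx": 0,"dy": 0,"dz": 0,"fingers": 0.05},
    {"rx": 0,"ry": 0,"rz": 0.14,"dx": 0,"dy": 0,"dz": 0,"fingers": 0.05},
    {"rx": 0,"ry": 0,"rz": 0.14,"dx": 0,"dy": 0,"dz": 0,"fingers": 0.05},
    {"rx": 0,"ry": 0,"rz": 0.14,"dx": 0,"dy": 0,"dz": 0,"fingers": 0.05}
  ]
}}

```text
time_s: 4.3
position: [0.4752, 0.1214, 0.2314]
tool_rot: [[0.296, 0.955, 0.0], [0.955, -0.296, -0.0], [0.0, 0.0, -1.0]]
ft_force: [-0.0, 1.3, -0.3]
grip_width: 0.05
gripper_force: 0.0
```

```bash
python3 - <<'E'
from fit import *
s=env.observe();R=np.array(s["tool_rot"]);p=np.array(s["position"]);print(p,R,s["q"],s["time_s"])
w=shot("wrist");cv2.imwrite("pics/w2.png",w["color"]);print(np.array(w["eye"]))
for q in("valve_grip","release_top","green_dot","pump_handle"):
  for e in env.tip_of(q,w)[:1]: print(q,np.round(e["location"]),round(e["p"],2),plane(w,e["location"],dict(valve_grip=.118,release_top=.115,green_dot=.094,pump_handle=.127)[q]))
print("to go, tool:",R.T@(np.array([.5464,.0311,p[2]])-p))
E
```

```text
[0.4752 0.1214 0.2314] [[ 0.2962  0.9551  0.0001]
 [ 0.9551 -0.2962 -0.    ]
 [ 0.      0.0001 -1.    ]] [ 0.4669 15.8252 83.4115 -0.0009 80.7564 17.6989] 4.3
[0.4992 0.2001 0.3749]
valve_grip [411. 260.] 0.95 [0.5455 0.0296 0.118 ]
release_top [361. 208.] 0.79 [0.5109 0.0968 0.115 ]
green_dot [367. 264.] 0.75 [0.5027 0.0252 0.094 ]
pump_handle [371. 139.] 0.62 [0.5335 0.1561 0.127 ]
to go, tool: [-0.0651  0.0947  0.    ]
```

View pics/w2.png

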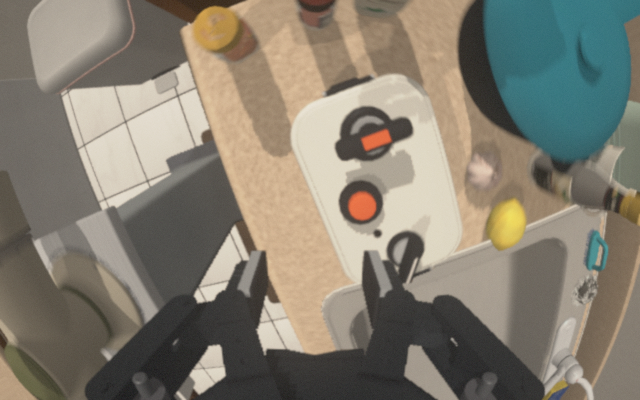

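The wrist view confirms the map: the valve hub is near (405,247), with the lever's white line running from (411,245) to (403,278) beside the finger. I'll work out the lever angle from both views.

```bash
python3 - <<'E'
from fit import *
T=shot("top");w=shot("wrist")
# top view: bright lever line inside hub
g=cv2.cvtColor(T["color"],cv2.COLOR_BGR2GRAY)
for im,a,b in((T,(358.5,208),(372.5,217)),(w,(411,246),(403,276))):
    A,B=plane(im,a,.128),plane(im,b,.128);d=B-A;print(A,B,np.degrees(np.arctan2(d[1],d[0]))%360-185.1)
def crop(im,c,h,f): return cv2.resize(im["color"][c[1]-h:c[1]+h,c[0]-h:c[0]+h],(f,f),interpolation=cv2.INTER_CUBIC)
cv2.imwrite("pics/v3.png",np.hstack([crop(T,(365,213),20,400),crop(w,(408,258),30,400)]))
E
```

```text
[0.5516 0.039  0.128 ] [0.5338 0.0111 0.128 ] 52.37860291684021
[0.5471 0.0518 0.128 ] [0.5342 0.0215 0.128 ] 61.95549607073133
```

View pics/v3.png

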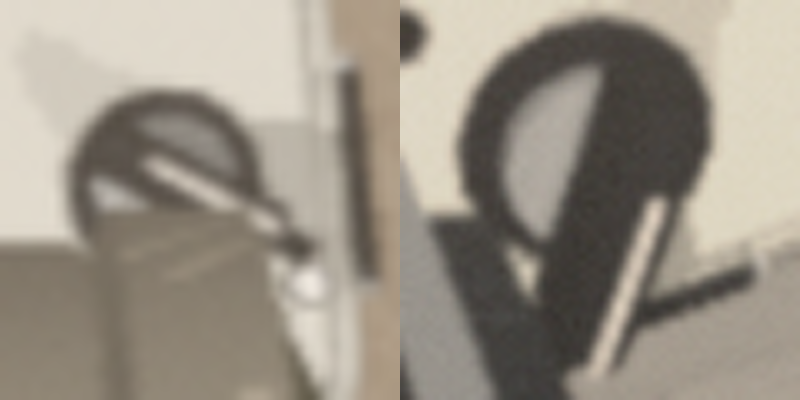

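The left crop (top view) has the white line from (360,209) to (373,216). In the right crop (wrist) it runs from (416.7,258) to (408,284).

```bash
python3 - <<'E'
from fit import *
T=shot("top");w=shot("wrist")
for im,a,b in((T,(360,209.2),(373,216)),(w,(416.2,257.5),(407.5,283.8))):
    A,B=plane(im,a,.128),plane(im,b,.128);d=B-A;print(A,B,np.degrees(np.arctan2(d[1],d[0]))%360-185.1)
E
```

```text
[0.5492 0.036  0.128 ] [0.5358 0.0101 0.128 ] 57.55264134778835
[0.55   0.0378 0.128 ] [0.5371 0.0105 0.128 ] 59.499181089062716
```

>>> {"op": "arm_command", "data": {
  "deltas": [
    {"rx": 0,"ry": 0,"rz": 0,"dx": -0.0163,"dy": 0.0237,"dz": 0,"fingers": 0.05},
    {"rx": 0,"ry": 0,"rz": 0,"dx": -0.0163,"dy": 0.0237,"dz": 0,"fingers": 0.05},
    {"rx": 0,"ry": 0,"rz": 0,"dx": -0.0163,"dy": 0.0237,"dz": 0,"fingers": 0.05},
    {"rx": 0,"ry": 0,"rz": 0,"dx": -0.0162,"dy": 0.0236,"dz": 0,"fingers": 0.05},
    {"rx": 0,"ry": 0,"rz": 0.08,"dx": 0,"dy": 0,"dz": 0.02,"fingers": 0.05},
    {"rx": 0,"ry": 0,"rz": 0.08,"dx": 0,"dy": 0,"dz": 0.02,"fingers": 0.05},
    {"rx": 0,"ry": 0,"rz": 0,"dx": 0,"dy": 0,"dz": 0,"fingers": 0.05}
  ]
}}

```text
time_s: 5.45
position: [0.5459, 0.0315, 0.189]
tool_rot: [[0.44, 0.898, -0.005], [0.898, -0.44, 0.001], [-0.002, -0.005, -1.0]]
ft_force: [-0.3, 0.8, 0.3]
grip_width: 0.0501
gripper_force: 0.0
```

```bash
python3 - <<'E'
from fit import *
s=env.observe();R=np.array(s["tool_rot"]);p=np.array(s["position"]);print(p,np.degrees(np.arctan2(R[1,0],R[0,0])))
w=shot("wrist");cv2.imwrite("pics/w4.png",cv2.resize(w["color"][180:380,200:440],None,fx=3,fy=3,interpolation=2))
for e in env.tip_of("valve_grip",w)[:1]: print(e["p"],plane(w,e["location"],.118))
print("to go, tool:",R.T@(np.array([.5464,.0311,p[2]])-p))
E
```

```text
[0.5459 0.0315 0.189 ] 63.91142826245982
0.96 [0.5474 0.0309 0.118 ]
to go, tool: [-0.0001  0.0006 -0.    ]
```

View pics/w4.png

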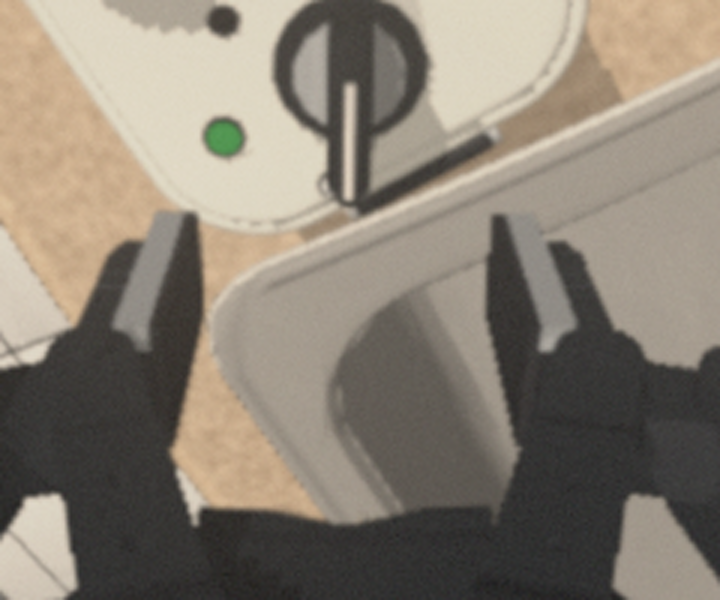

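The lever is upright in the wrist picture and centred between the fingers: line at column 348, finger midpoint at 344. I'll descend and grip.

>>> {"op": "arm_command", "data": {
  "deltas": [
    {"rx": 0,"ry": 0,"rz": 0,"dx": 0,"dy": 0.0005,"dz": 0.02,"fingers": 0.05},
    {"rx": 0,"ry": 0,"rz": 0,"dx": 0,"dy": 0,"dz": 0.02,"fingers": 0.05},
    {"rx": 0,"ry": 0,"rz": 0,"dx": 0,"dy": 0,"dz": 0.02,"fingers": 0.05},
    {"rx": 0,"ry": 0,"rz": 0,"dx": 0,"dy": 0,"dz": 0.02,"fingers": 0.05},
    {"rx": 0,"ry": 0,"rz": 0,"dx": 0,"dy": 0,"dz": 0,"fingers": 0.03},
    {"rx": 0,"ry": 0,"rz": 0,"dx": 0,"dy": 0,"dz": 0,"fingers": 0.0},
    {"rx": 0,"ry": 0,"rz": 0,"dx": 0,"dy": 0,"dz": 0,"fingers": 0.0},
    {"rx": 0,"ry": 0,"rz": 0,"dx": 0,"dy": 0,"dz": 0,"fingers": 0.0},
    {"rx": 0,"ry": 0,"rz": 0,"dx": 0,"dy": 0,"dz": 0,"fingers": 0.0},
    {"rx": 0,"ry": 0,"rz": 0,"dx": 0,"dy": 0,"dz": 0,"fingers": 0.0}
  ],
  "squeeze": 30
}}

```text
time_s: 6.55
position: [0.5471, 0.0318, 0.1131]
tool_rot: [[0.438, 0.899, 0.001], [0.899, -0.438, 0.0], [0.0, 0.0, -1.0]]
ft_force: [-3.9, 1.6, 5.0]
grip_width: 0.0106
gripper_force: 32.8
```

>>> {"op": "arm_command", "data": {
  "deltas": [
    {"rx": 0,"ry": 0,"rz": 0.07,"dx": 0,"dy": 0,"dz": 0,"fingers": 0.0},
    {"rx": 0,"ry": 0,"rz": 0.12,"dx": 0,"dy": 0,"dz": 0,"fingers": 0.0},
    {"rx": 0,"ry": 0,"rz": 0.12,"dx": 0,"dy": 0,"dz": 0,"fingers": 0.0},
    {"rx": 0,"ry": 0,"rz": 0.12,"dx": 0,"dy": 0,"dz": 0,"fingers": 0.0},
    {"rx": 0,"ry": 0,"rz": 0.12,"dx": 0,"dy": 0,"dz": 0,"fingers": 0.0},
    {"rx": 0,"ry": 0,"rz": 0.12,"dx": 0,"dy": 0,"dz": 0,"fingers": 0.0},
    {"rx": 0,"ry": 0,"rz": 0.12,"dx": 0,"dy": 0,"dz": 0,"fingers": 0.0},
    {"rx": 0,"ry": 0,"rz": 0.12,"dx": 0,"dy": 0,"dz": 0,"fingers": 0.0},
    {"rx": 0,"ry": 0,"rz": 0.118,"dx": 0,"dy": 0,"dz": 0,"fingers": 0.0},
    {"rx": 0,"ry": 0,"rz": 0,"dx": 0,"dy": 0,"dz": 0,"fingers": 0.0},
    {"rx": 0,"ry": 0,"rz": 0,"dx": 0,"dy": 0,"dz": 0,"fingers": 0.0},
    {"rx": 0,"ry": 0,"rz": 0,"dx": 0,"dy": 0,"dz": 0,"fingers": 0.0}
  ]
}}

```text
time_s: 7.75
position: [0.5464, 0.0326, 0.1131]
tool_rot: [[0.996, 0.089, -0.001], [0.089, -0.996, 0.002], [-0.001, -0.002, -1.0]]
ft_force: [-7.5, 6.0, 6.6]
grip_width: 0.0098
gripper_force: 33.1
```

>>> {"op": "arm_command", "data": {
  "deltas": [
    {"rx": 0,"ry": 0,"rz": 0,"dx": 0,"dy": 0,"dz": 0,"fingers": 0.04},
    {"rx": 0,"ry": 0,"rz": 0,"dx": 0,"dy": 0,"dz": 0,"fingers": 0.04},
    {"rx": 0,"ry": 0,"rz": 0,"dx": 0,"dy": 0,"dz": 0,"fingers": 0.04},
    {"rx": 0,"ry": 0,"rz": 0,"dx": 0,"dy": 0,"dz": -0.02,"fingers": 0.04},
    {"rx": 0,"ry": 0,"rz": 0,"dx": 0,"dy": 0,"dz": -0.03,"fingers": 0.04},
    {"rx": 0,"ry": 0,"rz": 0,"dx": 0,"dy": 0,"dz": -0.03,"fingers": 0.04},
    {"rx": 0,"ry": 0,"rz": 0,"dx": 0,"dy": 0,"dz": 0,"fingers": 0.04},
    {"rx": 0,"ry": 0,"rz": 0,"dx": 0,"dy": 0,"dz": 0,"fingers": 0.04}
  ]
}}

```text
time_s: 8.55
position: [0.5475, 0.0312, 0.1916]
tool_rot: [[0.996, 0.088, 0.001], [0.088, -0.996, -0.0], [0.001, 0.0, -1.0]]
ft_force: [-1.1, -0.2, 0.3]
grip_width: 0.0402
gripper_force: 0.0
```

```bash
python3 - <<'E'
from fit import *
s=env.observe();R=np.array(s["tool_rot"]);p=np.array(s["position"]);print(p,s["ft_force"],np.degrees(np.arctan2(R[1,0],R[0,0])))
w=shot("wrist");cv2.imwrite("pics/w5.png",cv2.resize(w["color"][100:350,180:440],None,fx=2.4,fy=2.4,interpolation=2))
for q,z in dict(valve_grip=.118,release_top=.115,pump_handle=.127,green_dot=.094).items():
  for e in env.tip_of(q,w)[:1]: print(q,e["p"],e["location"],plane(w,e["location"],z))
print("to btn, tool:",R.T@(np.array([.5124,.0964,p[2]])-p))
E
```

```text
[0.5475 0.0312 0.1916] [-1.1279 -0.1874  0.3063] 5.029758175735913
valve_grip 0.63 [310.4, 213.3] [0.5459 0.0333 0.118 ]
release_top 0.72 [229.6, 241.2] [0.5144 0.0967 0.115 ]
pump_handle 0.6 [152.9, 216.2] [0.5347 0.1587 0.127 ]
green_dot 0.9 [312.7, 248.0] [0.5043 0.0281 0.094 ]
to btn, tool: [-0.0292 -0.068  -0.0001]
```

View pics/w5.png

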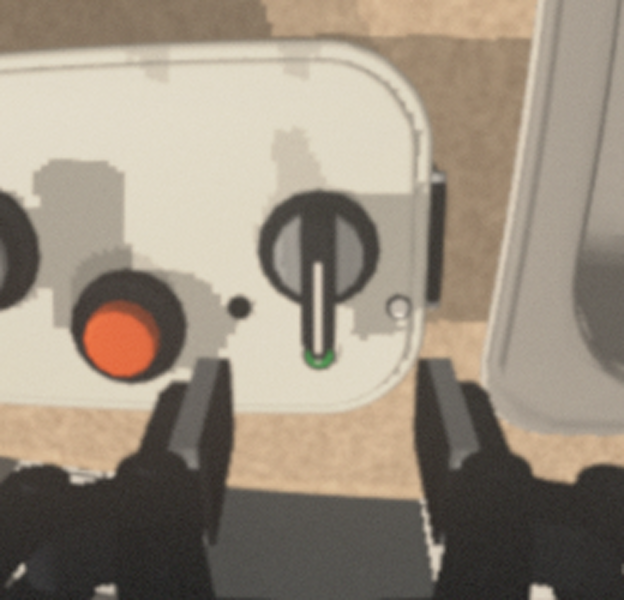

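The lever's tip lies on the green dot at crop (318,355), midway between the black and white dots. Next is the button.

>>> {"op": "arm_command", "data": {
  "deltas": [
    {"rx": 0,"ry": 0,"rz": 0,"dx": -0.0098,"dy": -0.0227,"dz": 0,"fingers": 0.0},
    {"rx": 0,"ry": 0,"rz": 0,"dx": -0.0097,"dy": -0.0227,"dz": 0,"fingers": 0.0},
    {"rx": 0,"ry": 0,"rz": 0,"dx": -0.0097,"dy": -0.0226,"dz": 0,"fingers": 0.0},
    {"rx": 0,"ry": 0,"rz": 0,"dx": 0,"dy": 0,"dz": 0.025,"fingers": 0.0},
    {"rx": 0,"ry": 0,"rz": 0,"dx": 0,"dy": 0,"dz": 0.025,"fingers": 0.0},
    {"rx": 0,"ry": 0,"rz": 0,"dx": 0,"dy": 0,"dz": 0.018,"fingers": 0.0},
    {"rx": 0,"ry": 0,"rz": 0,"dx": 0,"dy": 0,"dz": 0,"fingers": 0.0},
    {"rx": 0,"ry": 0,"rz": 0,"dx": 0,"dy": 0,"dz": 0,"fingers": 0.0}
  ]
}}

```text
time_s: 9.6
position: [0.5125, 0.0965, 0.1235]
tool_rot: [[0.996, 0.088, -0.0], [0.088, -0.996, 0.0], [-0.0, -0.0, -1.0]]
ft_force: [-0.3, -0.7, 0.9]
grip_width: -0.0001
gripper_force: 0.0
```

>>> {"op": "arm_command", "data": {
  "deltas": [
    {"rx": 0,"ry": 0,"rz": 0,"dx": 0,"dy": 0,"dz": 0.003,"fingers": 0.0},
    {"rx": 0,"ry": 0,"rz": 0,"dx": 0,"dy": 0,"dz": 0.003,"fingers": 0.0},
    {"rx": 0,"ry": 0,"rz": 0,"dx": 0,"dy": 0,"dz": 0.003,"fingers": 0.0},
    {"rx": 0,"ry": 0,"rz": 0,"dx": 0,"dy": 0,"dz": 0,"fingers": 0.0}
  ]
}}

```text
time_s: 10.0
position: [0.5125, 0.0965, 0.1144]
tool_rot: [[0.996, 0.088, 0.0], [0.088, -0.996, 0.0], [0.0, 0.0, -1.0]]
ft_force: [0.1, -1.0, 0.9]
grip_width: -0.0001
gripper_force: 0.4
```

>>> {"op": "arm_command", "data": {
  "deltas": [
    {"rx": 0,"ry": 0,"rz": 0,"dx": 0,"dy": 0,"dz": 0.002,"fingers": 0.0},
    {"rx": 0,"ry": 0,"rz": 0,"dx": 0,"dy": 0,"dz": 0.002,"fingers": 0.0},
    {"rx": 0,"ry": 0,"rz": 0,"dx": 0,"dy": 0,"dz": 0.001,"fingers": 0.0},
    {"rx": 0,"ry": 0,"rz": 0,"dx": 0,"dy": 0,"dz": 0,"fingers": 0.0}
  ]
}}

```text
time_s: 10.4
position: [0.5125, 0.0965, 0.11]
tool_rot: [[0.996, 0.088, 0.001], [0.088, -0.996, -0.0], [0.001, 0.0, -1.0]]
ft_force: [-2.1, -1.1, 8.7]
grip_width: 0.0001
gripper_force: 4.3
```

>>> {"op": "arm_command", "data": {
  "deltas": [
    {"rx": 0,"ry": 0,"rz": 0,"dx": 0,"dy": 0,"dz": 0.001,"fingers": 0.0},
    {"rx": 0,"ry": 0,"rz": 0,"dx": 0,"dy": 0,"dz": 0,"fingers": 0.0},
    {"rx": 0,"ry": 0,"rz": 0,"dx": 0,"dy": 0,"dz": 0,"fingers": 0.0}
  ]
}}

```text
time_s: 10.7
position: [0.5126, 0.0965, 0.1099]
tool_rot: [[0.996, 0.088, 0.002], [0.088, -0.996, -0.0], [0.002, 0.0, -1.0]]
ft_force: [-3.7, 0.1, 16.0]
grip_width: -0.0
gripper_force: 8.4
```

>>> {"op": "arm_command", "data": {
  "deltas": [
    {"rx": 0,"ry": 0,"rz": 0,"dx": 0,"dy": 0,"dz": -0.02,"fingers": 0.0},
    {"rx": 0,"ry": 0,"rz": 0,"dx": 0,"dy": 0,"dz": -0.03,"fingers": 0.0},
    {"rx": 0,"ry": 0,"rz": 0,"dx": 0,"dy": 0,"dz": -0.035,"fingers": 0.0},
    {"rx": 0,"ry": 0,"rz": 0,"dx": 0.009,"dy": -0.02,"dz": 0,"fingers": 0.045},
    {"rx": 0,"ry": 0,"rz": 0,"dx": 0.009,"dy": -0.02,"dz": 0,"fingers": 0.045},
    {"rx": 0,"ry": 0,"rz": 0,"dx": 0.0095,"dy": -0.018,"dz": 0,"fingers": 0.045},
    {"rx": 0,"ry": 0,"rz": 0,"dx": 0,"dy": 0,"dz": 0,"fingers": 0.045},
    {"rx": 0,"ry": 0,"rz": 0,"dx": 0,"dy": 0,"dz": 0,"fingers": 0.045}
  ]
}}

```text
time_s: 11.5
position: [0.5343, 0.1566, 0.1928]
tool_rot: [[0.996, 0.088, -0.001], [0.088, -0.996, -0.0], [-0.001, 0.0, -1.0]]
ft_force: [-1.1, -0.1, -0.7]
grip_width: 0.045
gripper_force: 0.0
```

```bash
python3 - <<'E'
from fit import *
s=env.observe();R=np.array(s["tool_rot"]);p=np.array(s["position"]);print(p,s["ft_force"],s["grip_width"])
w=shot("wrist");S=shot("scene");T=shot("top")
cv2.imwrite("pics/w6.png",np.hstack([cv2.resize(w["color"][100:350,180:440],(416,400)),cv2.resize(S["color"][160:280,260:380],(380,400))]))
for n,i in(("w",w),("s",S),("t",T)):
  e=(env.tip_of("pump_handle",i) or [None])[0]
  if e: print(n,e["p"],e["location"],ray(i,e["location"])[0:0])
a=[ray(i,e["location"]) for i in(w,S) for e in env.tip_of("pump_handle",i)[:1] if e["p"]>.4]
if len(a)>1: print(tri(a))
print("to go, tool:",R.T@(np.array([.5353,.1566,p[2]])-p))
E
```

```text
[0.5343 0.1566 0.1928] [-1.0797 -0.064  -0.7374] 0.0450191159679381
w 0.7 [311.8, 221.6] ()
s 0.82 [301.2, 187.4] ()
(array([0.5384, 0.1568, 0.1464]), np.float64(0.0015500315816959539))
to go, tool: [ 0.001   0.0001 -0.    ]
```

View pics/w6.png

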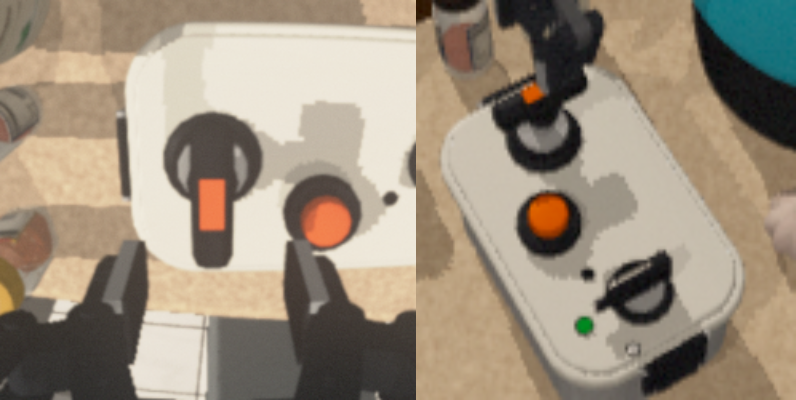

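The handle has popped up. Its bar is centred between the fingers in the wrist view, at column 211 against a midpoint of 217. I'll grip the bar with the tips just above the thicker neck.

>>> {"op": "arm_command", "data": {
  "deltas": [
    {"rx": 0,"ry": 0,"rz": 0,"dx": 0.001,"dy": 0,"dz": 0.02,"fingers": 0.045},
    {"rx": 0,"ry": 0,"rz": 0,"dx": 0,"dy": 0,"dz": 0.02,"fingers": 0.045},
    {"rx": 0,"ry": 0,"rz": 0,"dx": 0,"dy": 0,"dz": 0.018,"fingers": 0.045},
    {"rx": 0,"ry": 0,"rz": 0,"dx": 0,"dy": 0,"dz": 0,"fingers": 0.03},
    {"rx": 0,"ry": 0,"rz": 0,"dx": 0,"dy": 0,"dz": 0,"fingers": 0.0},
    {"rx": 0,"ry": 0,"rz": 0,"dx": 0,"dy": 0,"dz": 0,"fingers": 0.0},
    {"rx": 0,"ry": 0,"rz": 0,"dx": 0,"dy": 0,"dz": 0,"fingers": 0.0},
    {"rx": 0,"ry": 0,"rz": 0,"dx": 0,"dy": 0,"dz": 0,"fingers": 0.0},
    {"rx": 0,"ry": 0,"rz": 0,"dx": 0,"dy": 0,"dz": 0,"fingers": 0.0}
  ],
  "squeeze": 80
}}

```text
time_s: 12.8
position: [0.5355, 0.1578, 0.1366]
tool_rot: [[0.996, 0.088, 0.001], [0.088, -0.996, 0.002], [0.001, -0.002, -1.0]]
ft_force: [-2.5, 6.3, -0.7]
grip_width: 0.0159
gripper_force: 81.5
```

>>> {"op": "arm_command", "data": {
  "deltas": [
    {"rx": 0,"ry": 0,"rz": 0,"dx": 0,"dy": 0,"dz": -0.008,"fingers": 0.0},
    {"rx": 0,"ry": 0,"rz": 0,"dx": 0,"dy": 0,"dz": -0.008,"fingers": 0.0},
    {"rx": 0,"ry": 0,"rz": 0,"dx": 0,"dy": 0,"dz": -0.008,"fingers": 0.0},
    {"rx": 0,"ry": 0,"rz": 0,"dx": 0,"dy": 0,"dz": -0.008,"fingers": 0.0},
    {"rx": 0,"ry": 0,"rz": 0,"dx": 0,"dy": 0,"dz": -0.008,"fingers": 0.0},
    {"rx": 0,"ry": 0,"rz": 0,"dx": 0,"dy": 0,"dz": -0.008,"fingers": 0.0},
    {"rx": 0,"ry": 0,"rz": 0,"dx": 0,"dy": 0,"dz": -0.008,"fingers": 0.0},
    {"rx": 0,"ry": 0,"rz": 0,"dx": 0,"dy": 0,"dz": -0.008,"fingers": 0.0},
    {"rx": 0,"ry": 0,"rz": 0,"dx": 0,"dy": 0,"dz": -0.008,"fingers": 0.0},
    {"rx": 0,"ry": 0,"rz": 0,"dx": 0,"dy": 0,"dz": -0.008,"fingers": 0.0},
    {"rx": 0,"ry": 0,"rz": 0,"dx": 0,"dy": 0,"dz": 0,"fingers": 0.0}
  ]
}}

```text
time_s: 13.9
position: [0.5354, 0.1575, 0.216]
tool_rot: [[0.996, 0.088, -0.0], [0.088, -0.996, 0.001], [0.0, -0.001, -1.0]]
ft_force: [1.6, 5.0, -10.5]
grip_width: 0.0161
gripper_force: 80.2
```

>>> {"op": "arm_command", "data": {
  "deltas": [
    {"rx": 0,"ry": 0,"rz": 0,"dx": 0,"dy": 0,"dz": -0.003,"fingers": 0.0},
    {"rx": 0,"ry": 0,"rz": 0,"dx": 0,"dy": 0,"dz": -0.003,"fingers": 0.0},
    {"rx": 0,"ry": 0,"rz": 0,"dx": 0,"dy": 0,"dz": -0.002,"fingers": 0.0},
    {"rx": 0,"ry": 0,"rz": 0,"dx": 0,"dy": 0,"dz": -0.002,"fingers": 0.0},
    {"rx": 0,"ry": 0,"rz": 0,"dx": 0,"dy": 0,"dz": 0,"fingers": 0.0}
  ]
}}

```text
time_s: 14.4
position: [0.5354, 0.1575, 0.2252]
tool_rot: [[0.996, 0.088, -0.001], [0.088, -0.996, 0.001], [-0.001, -0.001, -1.0]]
ft_force: [1.5, 6.5, -10.3]
grip_width: 0.0157
gripper_force: 80.1
```

>>> {"op": "arm_command", "data": {
  "deltas": [
    {"rx": 0,"ry": 0,"rz": 0,"dx": 0,"dy": 0,"dz": -0.001,"fingers": 0.0},
    {"rx": 0,"ry": 0,"rz": 0,"dx": 0,"dy": 0,"dz": -0.001,"fingers": 0.0},
    {"rx": 0,"ry": 0,"rz": 0,"dx": 0,"dy": 0,"dz": -0.001,"fingers": 0.0},
    {"rx": 0,"ry": 0,"rz": 0,"dx": 0,"dy": 0,"dz": 0,"fingers": 0.0}
  ]
}}

```text
time_s: 14.8
position: [0.5352, 0.1575, 0.2261]
tool_rot: [[0.996, 0.088, -0.004], [0.088, -0.996, 0.001], [-0.003, -0.002, -1.0]]
ft_force: [5.3, 6.5, -22.2]
grip_width: 0.0155
gripper_force: 78.9
```

The force rose at 90 mm of travel, which is the second stop. I'll hold there and check quickly.

>>> {"op": "arm_command", "data": {
  "deltas": [
    {"rx": 0,"ry": 0,"rz": 0,"dx": 0,"dy": 0,"dz": 0,"fingers": 0.0},
    {"rx": 0,"ry": 0,"rz": 0,"dx": 0,"dy": 0,"dz": 0,"fingers": 0.0},
    {"rx": 0,"ry": 0,"rz": 0,"dx": 0,"dy": 0,"dz": 0,"fingers": 0.0},
    {"rx": 0,"ry": 0,"rz": 0,"dx": 0,"dy": 0,"dz": 0,"fingers": 0.0},
    {"rx": 0,"ry": 0,"rz": 0,"dx": 0,"dy": 0,"dz": 0,"fingers": 0.0}
  ]
}}

```text
time_s: 15.3
position: [0.5352, 0.1575, 0.2261]
tool_rot: [[0.996, 0.088, -0.004], [0.088, -0.996, 0.001], [-0.003, -0.002, -1.0]]
ft_force: [5.2, 6.3, -22.6]
grip_width: 0.0158
gripper_force: 78.9
```

```bash
python3 - <<'E'
from fit import *
S=shot("scene");cv2.imwrite("pics/s7.png",cv2.resize(S["color"][130:290,230:430],(700,560)))
E
```

```text
(no output)
```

View pics/s7.png

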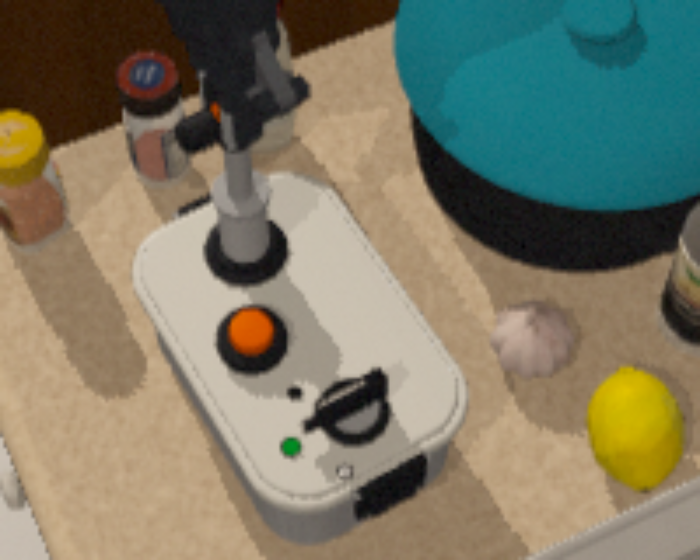

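The telescope is fully out, with the sleeve (245,215) and the rod (238,150) both showing and the handle still gripped. The lever is unchanged, and the jars, lemon and garlic are where they were.

```bash
python3 -c "
from rig import env
print(env.close_job())"
```

```text
the job is handed in; nothing more can be done
None
```

I've handed the job in; it gave no pass or fail result. The valve is at the green dot, the button has been pushed in, and the T-handle is held at the second stop with about 79 N of grip; the jars, lemon and garlic look unmoved.

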